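# Open the rover's electronics box onto its lid stop

### The job

The rover's electronics box needs to be left open for servicing: draw the bolt that locks the lid all the way back, then raise the lid by its bar past the balance point and ease it down onto the wire hoop behind the hinge, so that it stays open by itself when you let go. Go gently: never heave on a bolted lid, keep hold of the bar until you feel the lid resting on the hoop, do not let it drop or slam, and do not lean on the hoop. Leave the other things on the bench where they are.

Things in the scene. Friction and masses are not known exactly. Their poses are not given: they have to be found in the camera images.
- case: Red sheet-steel electronics box, fixed to the bench, 120 (x) x 260 (y) x 100 mm high, open on top under its lid. Origin: centre of the underside; x points from its front (bar, bolt) to the hinge side, y along the hinge, z up. Its yaw varies within about 20 degrees.
- lid: Flat red lid, 120 x 260 x 8 mm, about 0.5 kg (varies by a third). Origin on the hinge axis, mid-length, in the box's frame at (60, 0, 100) mm. Shut, its axes match the box's; it opens about its own +y, so its opening angle is the angle of its z axis from vertical (0 shut). The hinge is easy: below about 1.57 rad the lid falls shut, beyond that it falls back onto the hoop.
- hinge (a point): Hinge axis, mid-length. Behind it stands a wire hoop with a 14 mm rubber crossbar, 90 mm from the axis, that stops the lid. Its setting differs and is not measured: the lid first meets it somewhere from 1.75 to 2.10 rad. It is springy (about 3.5 N per mm at the lid's bar) and strained by over 11 N of push at the bar (20 N at the hoop). Beyond 1.7 rad keep the lid slower than 0.7 rad/s: let go short of the hoop, it slams.
- bar (a point): Middle of the lid's lifting bar: round steel, 12 mm thick, 80 mm long, parallel to the hinge, 40 mm in front of the lid's front edge on two 8 mm arms 72 mm apart, open between. In the lid's frame at (-160, 0, 4) mm; shut, 105 mm above the bench. It may turn in the grasp: a gripper pointing down can pinch it across (along the box's x) and stay pointing down all the way.
- bolt (a joint): Travel of the locking bolt in m, along the box's +y (outward, away from the bar): starts within 0 to 0.003, locked below 0.017, fully drawn at its end stop 0.030. Slides with about 1.5 N and stays where left. While locked it runs over a hasp foot on the lid and blocks it.
- knob (a point): Top of the bolt's upright round knob: steel, 12 mm thick, standing 40 mm clear above the bolt rod, in front of the box at its +y end. In the box's frame at x = -88 mm, y = 90 mm plus the bolt travel, z = 126 mm; 22 mm clear to the front of the lid.
- wheel: Bystander: a rubber rover wheel lying flat, 110 mm across, 40 mm high. Origin under its centre.
- driver: Bystander: a screwdriver with a black handle lying on the bench.
- partsbin: Bystander: small open blue parts bin, 100 x 70 x 45 mm. Origin under its centre.

How it is judged:
On the way, in this order (a step that is already met when the one before it is completed fails the run):
1. the bolt is drawn back to its end stop, within 4 mm, the lid still shut (value of joint bolt above 0.026 m and angle between lid's own z axis and vertical below 0.1 rad), for 0.2 s.
2. the lid has been raised past its balance point (beyond 1.6 rad) (angle between lid's own z axis and vertical above 1.6 rad), for 0.2 s.
3. the lid, still held, is brought to rest on the hoop (angle between lid's own z axis and vertical above 1.71 rad and contact force between lid and case above 0.5 N and contact force between the fingers and lid above 0.2 N), for 0.1 s.
At the end, for the whole second after the job is handed in: The lid is let go and at rest (under 0.1 rad/s), lying back on its hoop (opened beyond 1.71 rad), and the bolt is within 4 mm of fully drawn (value of joint bolt above 0.026 m and angle between lid's own z axis and vertical above 1.71 rad and angular speed of lid below 0.1 rad/s and contact force between the fingers and case below 0.1 N); the robot touches nothing.
It fails at once if the lid is forced against the bolt or the hoop (more than 20 N there) (contact force between lid and case above 20 N).
It fails at once if the lid is dropped or slammed back (faster than 0.7 rad/s beyond 1.7 rad) (angle between lid's own z axis and vertical above 1.7 rad and angular speed of lid above 0.7 rad/s).
It fails at once if the lid is flung or falls shut (faster than 3 rad/s) (angular speed of lid above 3 rad/s).
It fails at once if a bystander is moved by more than 20 mm (distance of any of wheel, driver, partsbin from where it was at the start of the episode above 0.02 m).
It also fails if it takes over 72 s, if anything falls off the work surface, if the arm or the gripper's body presses on something with over 40 N, if the wrist force passes 120 N, or if a joint passes its speed limit or range.

### The arm

A 6-joint arm with a two-finger parallel gripper is mounted at the origin on the work surface. World frame = base frame: x ahead of the robot, y to its left, z up, the work surface at z = 0. Lengths are in m, angles in rad, forces in N, time in s.
With the tool pointing down it reaches from about 0.275 to 0.85 m from the base axis. Payload 19 kg.
Tool frame: the origin (TCP) lies midway between the tips of the shut fingers; the grasp point (between the pads) lies 19 mm behind it; z points along the fingers, y is the line along which they close (so a half turn about z gives the same grasp; the last joint's range is limited). The gripper opens to 85 mm and grips with 20 to 120 N. Pads are 22 mm wide; open, the fingers measure 114 mm over their backs; the gripper's body (76 mm by 85 mm) begins 54 mm behind the grasp point. The pads swing forward as they close: fully open they stand 13 mm farther back than shut.
Start: joints at [-1.334, 0.15, 1.437, -0, 1.554, -0.134], TCP at [0.208, -0.536, 0.202] pointing down, gripper open.
Joint ranges: [-2.8, 2.8], [-0.68, 2.1], [0.12, 2.68], [-1.39, 4.53], [0.16, 2.79], [-2.81, 2.81]. Speed limits (rad/s): [1.89, 1.89, 2.22, 3.01, 3.01, 3.01].

### API

Orientations are given as [roll, pitch, yaw] about the fixed x, y, z axes, in that order (R = Rz(yaw) Ry(pitch) Rx(roll)).
In Python, from rig import arm, capture, ticket gives the robot as it stands. The module is installed in compiled form; this text tells all that it offers.
- The arm moves only by the tool move_arm, never from a script. Its argument "motion" is a list of rows, each an object with "slide": the shift along the tool's x, y, z in cm, a list of three; "twist": the turn about the tool's z in degrees. In form: [{"slide": [dx, dy, dz], "twist": twist}, ...]. A call has 1 to 12 rows; each row is the pose to reach, as a shift and turn from the pose commanded when the call began, along the tool's axes at that moment; what a row does not reach only later rows make up. A row lasts 1/12 s, in which the tool goes at most 41.7 mm and 7.16 degrees, less where a joint would pass 70% of its speed; a pose out of reach is approached as far as the arm can. A call with a gripper value outside its range is refused whole. "grip" is the gripper command: -1 is shut, 1 is fully open, values between are in proportion, set as the call begins (left out, the last holds). The fingers move at their own pace and stop on an object; the grip force is fixed at half the most. Time passes only in rows, so rows that repeat a pose let the fingers close. It gives the time, the measured TCP pose, the force, the opening and the grip force at its end, in the units of the state.
- arm.get_obs(): the state, without advancing time (a new reading comes with each control period).
- capture(name): name is "scene" or "top"; returns a dict with "color" (480x640x3 uint8, blue, green, red), "depth" (480x640 float32, m along the optical axis (not along the pixel's ray), 0 where there is no reading), "mtx" (3x3 intrinsics, pixels), "world_to_cam" (4x4, takes a point from world to camera coordinates). Camera axes: x right, y down, z forward; pixel columns grow to the right and rows downward; lengths in m; the calibration is good to about 2 mm. A picture is of the moment at which its call begins.
- ticket.job_done(): hands the job in; it is judged then, once.
The state is a dict: "clock": time; "joint_positions": joint angles; "qvel": joint speeds; "joint_torque": joint torques, N m; "tool_pos": TCP position; "eef_rot": TCP orientation; "force": force on the tool from outside, world axes, zero at the start; "wrist_torque": the same for the moment, N m; "opening": opening from 0.0 (shut) to 1.0 (fully open); "gripper_force": force on a finger pad.
Only numpy, scipy, OpenCV 4.12 (cv2) and the standard library are available. Lean on these libraries where they do the work, as an engineer would, in place of code of your own. Each camera call takes 0.05 s, during which the arm holds its last target. There are 200 camera calls.

## Working session

There is one attempt and no reset: what is moved stays moved. The work goes in short steps, Python scripts to look and compute and a tool call to move; the robot and the scene stay as the last step left them, time stands still between calls to the robot, and variables do not carry over. Pictures are saved under pics/ and viewed, at most 10 in all, crops included, and the job is handed in when it is done.

Besides the shell and the picture viewer there is one more tool, called after "Request:" by a JSON object that holds its "fn" and its "kwargs". move_arm: Moves the arm, as the interface text tells. Its arguments: {"type":"object","properties":{"motion":{"type":"array","items":{"type":"object","properties":{"slide":{"type":"array","items":{"type":"number"}},"twist":{"type":"number"}}}},"grip":{"type":"number"}},"required":["motion"]}

```bash
mkdir -p pics
cat > h.py <<'E'
import numpy as np, cv2
from rig import arm, capture, ticket
def world(c):
    d=c["depth"]; K=c["mtx"]; v,u=np.mgrid[:480,:640]
    P=np.stack([(u-K[0,2])/K[0,0]*d,(v-K[1,2])/K[1,1]*d,d,np.ones_like(d)],-1)
    W=P@np.linalg.inv(c["world_to_cam"]).T
    W[d==0]=np.nan
    return W[...,:3]
E
python3 - <<'E'
from h import *
for n in("top","scene"):
    c=capture(n); cv2.imwrite(f"pics/{n}0.png",c["color"]); np.savez(f"{n}0.npz",**c)
    print(n,np.linalg.inv(c["world_to_cam"]).round(3).tolist(),c["mtx"][0,0])
print(arm.get_obs())
E
```

```text
top [[-0.008, -0.983, 0.181, 0.386], [-1.0, 0.002, -0.03, 0.065], [0.029, -0.182, -0.983, 0.903], [0.0, 0.0, 0.0, 1.0]] 448.6109071779988
scene [[-0.143, 0.782, -0.607, 1.189], [0.99, 0.12, -0.078, 0.15], [0.012, -0.612, -0.791, 0.965], [0.0, 0.0, 0.0, 1.0]] 485.16745694771197
{'clock': 0.1, 'joint_positions': array([-1.33399664e+00,  1.50909987e-01,  1.43795537e+00,  1.34431224e-05,
        1.55381020e+00, -1.34024269e-01]), 'qvel': array([ 0.00054181, -0.00039188, -0.00152832, -0.00132262,  0.00010678,
        0.00123181]), 'joint_torque': array([ 1.53248006e-03, -7.14383626e+01, -5.71795571e+01, -4.21475816e-04,
        7.31578708e-03,  8.37617813e-05]), 'tool_pos': array([ 0.20828256, -0.53567466,  0.20115644]), 'eef_rot': array([-3.14052125e+00, -1.58022221e-04,  3.70823634e-01]), 'force': array([ 0.33967577, -1.31434148, -0.0697099 ]), 'wrist_torque': array([ 0.00432283, -0.02074792, -0.03400778]), 'gripper_force': 0.0, 'opening': 0.9997177002507183}
```

View pics/top0.png

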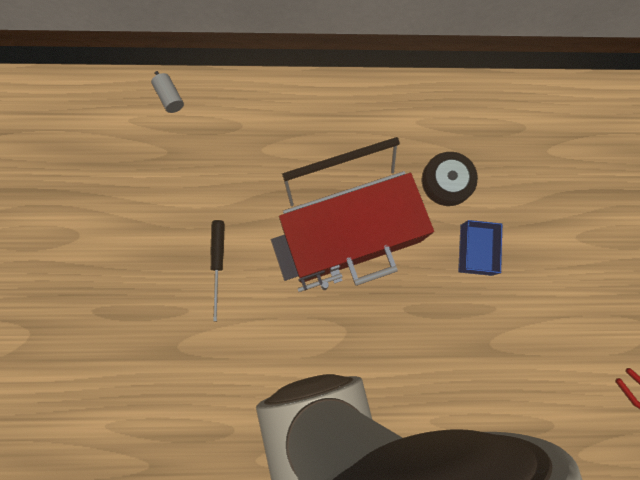

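View pics/scene0.png

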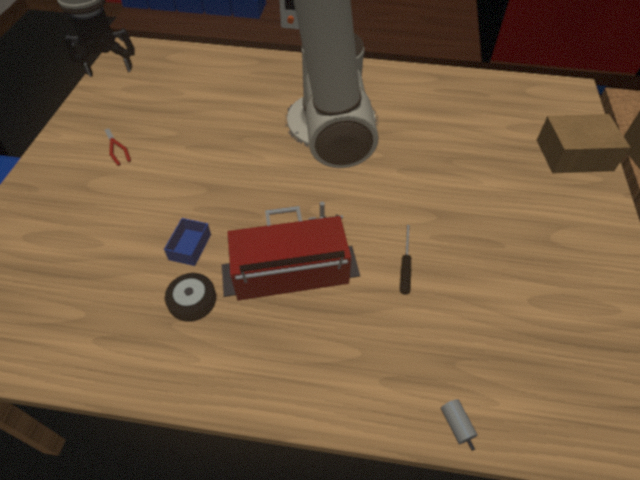

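The top view shows the box with its lid corners at about (280,213), (411,173), (433,232) and (300,280). The bar is near (375,272), the knob near (322,282) and the hoop near (340,160). I'll fit the lid next.

Run:
```python
from h import *
c=dict(np.load("top0.npz")); W=world(c); col=c["color"].astype(int)
red=(col[...,2]>90)&(col[...,1]<60)&(col[...,0]<60)
m=red&(abs(W[...,2]-.108)<.006)
m[:, :250]=0; m[:,460:]=0
p=W[m]; print(m.sum(),np.median(p[:,2]))
r=cv2.minAreaRect((p[:,:2]*1000).astype(np.float32)); print(r)
b=cv2.boxPoints(r); print(b)
for n in("top","scene"):
    c=dict(np.load(n+"0.npz")); W=world(c)
    best=None
    q=W.reshape(-1,3); q=q[~np.isnan(q[:,0])]
    # candidate frame
    e=b[1]-b[0]; e2=b[2]-b[1]
    L=e if np.hypot(*e)>np.hypot(*e2) else e2
    if L[1]<0:L=-L
    yaw=np.arctan2(-L[0],L[1]); R=np.array([[np.cos(yaw),-np.sin(yaw)],[np.sin(yaw),np.cos(yaw)]])
    C=np.array(r[0])/1000
    l=(q[:,:2]-C)@R; z=q[:,2]
    s=(l[:,0]<-.065)&(l[:,0]>-.13)&(abs(l[:,1])<.15)
    k=s&(z>.112)&(z<.14)&(l[:,1]>.05); print(n,"yaw",yaw,"C",C,"knob n",k.sum(),l[k].mean(0),z[k].max(), l[k].min(0),l[k].max(0))
    k=s&(z>.095)&(z<.125)&(abs(l[:,1])<.03)&(l[:,0]<-.09); print("bar",k.sum(),np.median(l[k],0),np.median(z[k]))
    k=s&(z>.095)&(z<.125)&(abs(l[:,1])<.06)&(l[:,0]<-.08); print(l[k].min(0),l[k].max(0))
    k=(l[:,0]>.065)&(l[:,0]<.25)&(abs(l[:,1])<.16)&(z>.04)&(z<.4);
    if k.sum(): print("hoop",k.sum(),np.median(l[k],0),np.median(z[k]),np.c_[l[k],z[k]].min(0),np.c_[l[k],z[k]].max(0))
```

```text
8954 0.10896705419686287
((569.819091796875, -17.511917114257812), (119.3730239868164, 258.85552978515625), 18.560317993164062)
[[ 472.03973   86.18581]
 [ 554.43414 -159.20642]
 [ 667.59845 -121.20964]
 [ 585.20404  124.18259]]
top yaw 0.32393852 C [ 0.56981909 -0.01751192] knob n 42 [-0.08822024  0.09160642] 0.13032054769700663 [-0.09352573  0.08595788] [-0.08186626  0.09696392]
bar 222 [-0.09976494  0.00029774] 0.10954572673811247
[-0.10548137 -0.04052483] [-0.08012354  0.0399273 ]
hoop 1375 [0.09599144 0.00136284] 0.18776159570031936 [ 0.06503864 -0.11958113  0.09633646] [0.10797067 0.11890691 0.19363983]
scene yaw 0.32393852 C [ 0.56981909 -0.01751192] knob n 35 [-0.08810246  0.09149404] 0.12990645190647554 [-0.09518944  0.08553546] [-0.08186371  0.09689652]
bar 133 [-0.09841494 -0.00028603] 0.1081841192635874
[-0.10720027 -0.0402332 ] [-0.08071216  0.03967207]
hoop 939 [ 0.10014464 -0.00192567] 0.18627101901738763 [ 0.06502038 -0.11838134  0.0949942 ] [0.10704887 0.11509997 0.19307557]
```

The fit matches the known sizes: the lid comes out 119×259 mm at z 0.109, and yaw is 0.324. The bar is at local x −0.100 and the knob at local (−0.088, 0.0915), so bolt travel is about 1.5 mm. The hoop suggests contact near 1.84 rad.

```bash
cat >> h.py <<'E'
YAW=.324; C=np.array([.5698,-.0175,0])
c_,s_=np.cos(YAW),np.sin(YAW); RB=np.array([[c_,-s_,0],[s_,c_,0],[0,0,1]])
def box(p): return C+RB@np.array(p)
def barpos(t): return box([.06-.16*np.cos(t)+.004*np.sin(t),0,.1+.16*np.sin(t)+.004*np.cos(t)])
from scipy.spatial.transform import Rotation as Rn
def delta(p,yaw=None,o=None):
    o=o or arm.get_obs(); R=Rn.from_euler("xyz",o["eef_rot"]).as_matrix()
    return ((p-o["tool_pos"])@R*100).round(2), None if yaw is None else round(np.degrees(o["eef_rot"][2]-yaw),2)
def state():
    o=arm.get_obs(); l=RB.T@(o["tool_pos"]-C)
    print("t",round(o["clock"],2),"tcp box",l.round(4),"rot",o["eef_rot"].round(3),"Fbox",(RB.T@o["force"]).round(2),"open",round(o["opening"],3),"gf",round(o["gripper_force"],1))
E
python3 - <<'E'
from h import *
state(); print(delta(box([-.088,.0915,.2]),YAW),delta(box([-.088,.0915,.1]),YAW), box([-.088,.0915,.1]))
E
```

```text
t 0.1 tcp box [-0.5077 -0.3761  0.2012] rot [-3.141 -0.     0.371] Fbox [-0.1  -1.35 -0.07] open 1.0 gf 0.0
(array([ 44.11, -44.75,   0.17]), np.float64(2.68)) (array([ 44.11, -44.74,  10.17]), np.float64(2.68)) [0.45724865 0.04122345 0.1       ]
```

Request:
{"fn": "move_arm", "kwargs": {"grip": 0, "motion": [{"slide":[2.5,-2.5,0],"twist":0},{"slide":[5,-5,0],"twist":0},{"slide":[7.5,-7.5,0],"twist":1},{"slide":[10,-10,0],"twist":1},{"slide":[12.5,-12.5,0],"twist":1},{"slide":[15,-15,0],"twist":2},{"slide":[17.5,-17.5,0],"twist":2},{"slide":[20,-20,0],"twist":2},{"slide":[22.5,-22.5,0],"twist":2.7},{"slide":[25,-25,0],"twist":2.7},{"slide":[27.5,-27.5,0],"twist":2.7},{"slide":[29,-29,0],"twist":2.7}]}}

```text
clock: 1.1
tool_pos: [0.3741, -0.1578, 0.2017]
eef_rot: [-3.141, -0.001, 0.325]
force: [-0.2, -1.1, -0.1]
opening: 0.499
gripper_force: 0.0
```

Run:
```python
from h import *
state(); print(delta(box([-.088,.0915,.2]),YAW))
```

```text
t 1.1 tcp box [-0.2302 -0.0707  0.2017] rot [-3.141e+00 -1.000e-03  3.250e-01] Fbox [-0.55 -0.96 -0.07] open 0.499 gf 0.0
(array([ 14.23, -16.21,   0.19]), np.float64(0.04))
```

Request:
{"fn": "move_arm", "kwargs": {"motion": [{"slide":[2,-2.3,0]},{"slide":[4,-4.6,0]},{"slide":[6,-6.9,0]},{"slide":[8,-9.2,0]},{"slide":[10,-11.5,0]},{"slide":[12,-13.8,0]},{"slide":[13.5,-15.5,0]},{"slide":[14.3,-16.4,0]},{"slide":[14.3,-16.4,0]},{"slide":[14.3,-16.4,0]}]}}

```text
$.motion[0]: bad value
```

Run:
```python
from h import *
state(); print(delta(box([-.088,.0915,.1]),YAW))
c=capture("top"); cv2.imwrite("pics/t1.png",cv2.resize(c["color"][200:340,220:440],None,fx=3,fy=3))
```

```text
t 1.1 tcp box [-0.2302 -0.0707  0.2017] rot [-3.141e+00 -1.000e-03  3.250e-01] Fbox [-0.55 -0.96 -0.07] open 0.499 gf 0.0
(array([ 14.23, -16.2 ,  10.19]), np.float64(0.04))
```

View pics/t1.png

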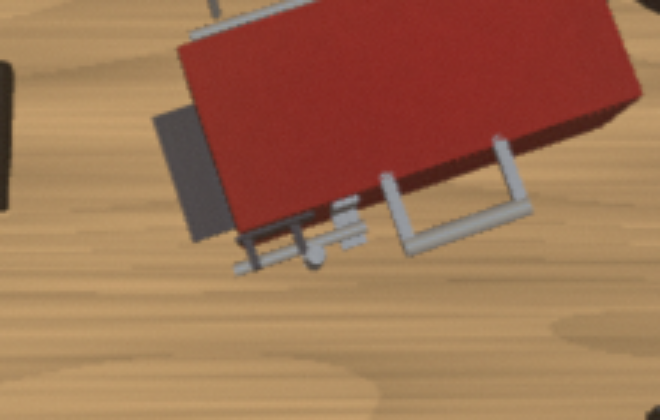

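The move was refused because each row needs a twist value. The crop shows the knob at about (315,255), the hasp foot to its right and the bar beyond that, with a clear way in from above.

Request:
{"fn": "move_arm", "kwargs": {"motion": [{"slide":[2,-2.3,0],"twist":0},{"slide":[4,-4.6,0],"twist":0},{"slide":[6,-6.9,0],"twist":0},{"slide":[8,-9.2,0],"twist":0},{"slide":[10,-11.5,0],"twist":0},{"slide":[12,-13.8,0],"twist":0},{"slide":[13.5,-15.5,0],"twist":0},{"slide":[14.3,-16.4,0],"twist":0},{"slide":[14.3,-16.4,0],"twist":0},{"slide":[14.3,-16.4,0],"twist":0}]}}

```text
clock: 1.98
tool_pos: [0.4568, 0.0406, 0.2014]
eef_rot: [-3.141, 0.001, 0.325]
force: [-0.2, 0.5, -1.1]
opening: 0.499
gripper_force: 0.0
```

Run:
```python
from h import *
state(); print(delta(box([-.088,.0915,.1]),YAW))
```

```text
t 1.98 tcp box [-0.0886  0.0911  0.2014] rot [-3.141e+00  1.000e-03  3.250e-01] Fbox [-0.06  0.5  -1.08] open 0.499 gf 0.0
(array([ 0.07, -0.04, 10.14]), np.float64(0.06))
```

Request:
{"fn": "move_arm", "kwargs": {"motion": [{"slide":[0,0,1.5],"twist":0},{"slide":[0,0,3],"twist":0},{"slide":[0,0,4.5],"twist":0},{"slide":[0,0,6],"twist":0},{"slide":[0,0,7.2],"twist":0},{"slide":[0,0,8.2],"twist":0},{"slide":[0,0,9],"twist":0},{"slide":[0,0,9.6],"twist":0},{"slide":[0,0,10],"twist":0},{"slide":[0,0,10],"twist":0}]}}

```text
clock: 2.82
tool_pos: [0.4567, 0.0403, 0.1012]
eef_rot: [-3.141, 0.001, 0.323]
force: [-0.3, -0.6, 0.2]
opening: 0.495
gripper_force: 0.0
```

Request:
{"fn": "move_arm", "kwargs": {"grip": -1, "motion": [{"slide":[0,0,0],"twist":0},{"slide":[0,0,0],"twist":0},{"slide":[0,0,0],"twist":0},{"slide":[0,0,0],"twist":0},{"slide":[0,0,0],"twist":0},{"slide":[0,0,0],"twist":0},{"slide":[0,0,0],"twist":0},{"slide":[0,0,0],"twist":0}]}}

```text
clock: 3.48
tool_pos: [0.457, 0.0405, 0.1018]
eef_rot: [-3.141, -0.0, 0.324]
force: [0.0, -0.2, -0.2]
opening: 0.0
gripper_force: 0.0
```

Run:
```python
from h import *
state()
```

```text
t 3.48 tcp box [-0.0885  0.0909  0.1018] rot [-3.141 -0.     0.324] Fbox [-0.06 -0.2  -0.23] open 0.0 gf 0.0
```

Run:
```python
from h import *
c=capture("scene"); a=capture("top")
cv2.imwrite("pics/s2.png",np.hstack([cv2.resize(x,(400,400),interpolation=2) for x in (c["color"][140:270,260:390],a["color"][220:350,260:390])]))
W=world(a); q=W.reshape(-1,3); l=(q-C)@RB
k=(l[:,0]<-.07)&(l[:,0]>-.12)&(l[:,1]>.05)&(l[:,1]<.18)&(l[:,2]<.145)&(l[:,2]>.07)
print(k.sum(), l[k][::4].round(3).tolist())
```

```text
0 []
```

View pics/s2.png

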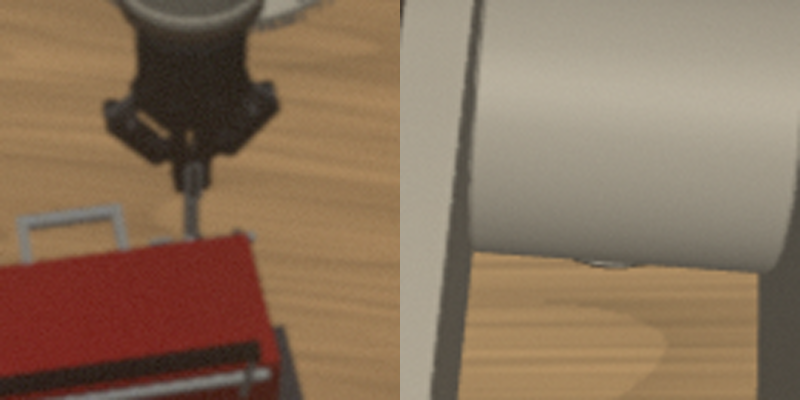

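The fingers read fully shut with no grip force. The knob shows in the left panel at about (190,165)–(190,240), on the camera side of the fingertips. I'll measure both in depth.

Run:
```python
from h import *
state()
c=capture("scene"); W=world(c); l=(W-C)@RB
for v in range(176,220,2):
    print(v,[(tuple((1000*l[v,u]).round().astype(int).tolist()),int(c["color"][v,u].mean())) for u in range(318,327,2)])
```

```text
t 3.58 tcp box [-0.0885  0.0909  0.1017] rot [-3.141  0.     0.324] Fbox [0.07 1.49 0.16] open -0.0 gf 0.0
176 [((-69, 80, 236), 40), ((-80, 86, 225), 38), ((-78, 90, 226), 38), ((-79, 95, 224), 34), ((-73, 98, 229), 34)]
178 [((-73, 81, 226), 39), ((-78, 86, 221), 37), ((-78, 90, 219), 34), ((-78, 94, 219), 37), ((-69, 97, 227), 37)]
180 [((-74, 81, 219), 35), ((-73, 85, 219), 30), ((-77, 90, 215), 36), ((-78, 94, 213), 37), ((-73, 98, 217), 37)]
182 [((-71, 80, 216), 40), ((-74, 85, 212), 48), ((-78, 90, 208), 50), ((-81, 95, 204), 34), ((-71, 97, 213), 38)]
184 [((-71, 80, 210), 36), ((-72, 85, 209), 57), ((-98, 94, 180), 66), ((-79, 95, 200), 37), ((-73, 98, 205), 36)]
186 [((-72, 80, 203), 36), ((-73, 85, 201), 47), ((-93, 93, 178), 56), ((-79, 95, 193), 39), ((-72, 98, 200), 38)]
188 [((-74, 81, 194), 40), ((-80, 86, 187), 41), ((-92, 93, 173), 43), ((-79, 95, 187), 36), ((-78, 99, 187), 35)]
190 [((-79, 81, 183), 38), ((-79, 86, 182), 38), ((-91, 92, 168), 38), ((-77, 94, 183), 38), ((-78, 99, 180), 36)]
192 [((-77, 81, 179), 36), ((-77, 86, 177), 39), ((-84, 91, 169), 51), ((
[... 960 characters left out ...]
-84, 91, 115), 70), ((-86, 96, 112), 91), ((-181, 119, -1), 121)]
210 [((-177, 97, 0), 117), ((-85, 87, 107), 80), ((-85, 91, 107), 72), ((-86, 96, 104), 95), ((-174, 118, 0), 122)]
212 [((-172, 96, -2), 117), ((-86, 87, 100), 80), ((-83, 91, 102), 71), ((-91, 97, 91), 95), ((-168, 117, -1), 120)]
214 [((-166, 95, -3), 110), ((-86, 87, 92), 82), ((-82, 91, 96), 70), ((-89, 97, 86), 91), ((-160, 116, -1), 121)]
216 [((-156, 94, 1), 108), ((-85, 87, 86), 95), ((-83, 91, 88), 80), ((-80, 96, 89), 75), ((-150, 114, 4), 104)]
218 [((-82, 81, 84), 85), ((-59, 82, 111), 88), ((-60, 87, 107), 84), ((-60, 92, 107), 66), ((-60, 96, 107), 66)]<stdin>:5: RuntimeWarning: invalid value encountered in cast
```

The pads end at z≈0.133 in the camera, just above the knob top at 0.126, while the reported TCP z is 0.102. So the real fingertips sit about 31 mm higher than reported, with x and y in agreement. I'll open, go down 3 cm and check.

Request:
{"fn": "move_arm", "kwargs": {"grip": 0, "motion": [{"slide":[0,0,0],"twist":0},{"slide":[0,0,0],"twist":0},{"slide":[0,0,0],"twist":0},{"slide":[0,0,0],"twist":0},{"slide":[0,0,0.5],"twist":0},{"slide":[0,0,1],"twist":0},{"slide":[0,0,1.5],"twist":0},{"slide":[0,0,2],"twist":0},{"slide":[0,0,2.5],"twist":0},{"slide":[0,0,3],"twist":0},{"slide":[0,0,3],"twist":0}]}}

```text
clock: 4.55
tool_pos: [0.4564, 0.0405, 0.0705]
eef_rot: [-3.141, 0.001, 0.324]
force: [0.1, -0.1, -0.8]
opening: 0.5
gripper_force: 0.0
```

Request:
{"fn": "move_arm", "kwargs": {"grip": -1, "motion": [{"slide":[0,0,0],"twist":0},{"slide":[0,0,0],"twist":0},{"slide":[0,0,0],"twist":0},{"slide":[0,0,0],"twist":0},{"slide":[0,0,0],"twist":0},{"slide":[0,0,0],"twist":0},{"slide":[0,0,0],"twist":0},{"slide":[0,0,0],"twist":0}]}}

```text
clock: 5.22
tool_pos: [0.4572, 0.0404, 0.0721]
eef_rot: [3.141, -0.001, 0.324]
force: [-1.8, -0.5, 5.7]
opening: 0.116
gripper_force: 58.6
```

Run:
```python
from h import *
state()
c=capture("scene"); W=world(c); l=(W-C)@RB
for v in range(196,220,2):
    print(v,[(tuple((1000*np.nan_to_num(l[v,u])).round().astype(int).tolist()),int(c["color"][v,u].mean())) for u in range(318,327,2)])
```

```text
t 5.22 tcp box [-0.0883  0.0908  0.0721] rot [ 3.141e+00 -1.000e-03  3.240e-01] Fbox [-1.85  0.09  5.75] open 0.116 gf 58.6
196 [((-74, 80, 169), 35), ((-227, 111, -3), 83), ((-224, 116, -1), 101), ((-93, 97, 145), 63), ((-74, 98, 166), 36)]
198 [((-76, 81, 160), 41), ((-220, 110, -2), 92), ((-216, 115, 0), 100), ((-91, 97, 140), 47), ((-78, 99, 155), 37)]
200 [((-78, 81, 151), 36), ((-210, 108, 0), 92), ((-209, 113, 1), 99), ((-87, 96, 138), 51), ((-77, 99, 149), 37)]
202 [((-75, 81, 147), 48), ((-93, 88, 126), 91), ((-92, 93, 126), 113), ((-83, 96, 135), 67), ((-83, 100, 135), 68)]
204 [((-77, 81, 138), 64), ((-79, 86, 135), 79), ((-87, 92, 126), 109), ((-84, 96, 128), 76), ((-80, 100, 131), 58)]
206 [((-78, 81, 131), 61), ((-81, 86, 127), 60), ((-81, 91, 125), 72), ((-85, 96, 120), 53), ((-79, 100, 126), 57)]
208 [((-78, 81, 124), 61), ((-79, 86, 121), 60), ((-85, 91, 114), 68), ((-86, 96, 111), 55), ((-80, 100, 118), 61)]
210 [((-80, 81, 115), 63), ((-78, 86, 116), 56), ((-86, 92, 105), 70), ((-85, 96, 106), 52), ((-79, 100, 112), 63)]
212 [((-81, 81, 106), 80), ((-79, 86, 108), 58), ((-84, 91, 100), 70), ((-82, 96, 102), 73), ((-79, 100, 105), 90)]
214 [((-163, 95, 1), 101), ((-86, 87, 91), 71), ((-83, 91, 95), 67), ((-164, 111, -3), 96), ((-162, 116, -3), 120)]
216 [((-158, 94, -2), 110), ((-84, 87, 87), 94), ((-87, 92, 83), 84), ((-84, 96, 86), 75), ((-155, 115, -2), 102)]
218 [((-79, 81, 86), 85), ((-62, 83, 107), 87), ((-59, 87, 109), 82), ((-59, 92, 108), 63), ((-59, 96, 107), 68)]
```

Gripped with 58 N, and the tip offset of about 32 mm is confirmed. Next I draw the bolt, which is along tool −y.

Request:
{"fn": "move_arm", "kwargs": {"motion": [{"slide":[0,-0.3,0],"twist":0},{"slide":[0,-0.6,0],"twist":0},{"slide":[0,-0.9,0],"twist":0},{"slide":[0,-1.2,0],"twist":0},{"slide":[0,-1.5,0],"twist":0},{"slide":[0,-1.8,0],"twist":0},{"slide":[0,-2.1,0],"twist":0},{"slide":[0,-2.4,0],"twist":0},{"slide":[0,-2.6,0],"twist":0},{"slide":[0,-2.75,0],"twist":0},{"slide":[0,-2.75,0],"twist":0},{"slide":[0,-2.75,0],"twist":0}]}}

```text
clock: 6.27
tool_pos: [0.4483, 0.0666, 0.0721]
eef_rot: [3.142, -0.0, 0.324]
force: [-2.9, -0.3, 6.0]
opening: 0.116
gripper_force: 58.7
```

Run:
```python
from h import *
state()
```

```text
t 6.27 tcp box [-0.0884  0.1184  0.0721] rot [ 3.142 -0.     0.324] Fbox [-2.82  0.66  5.97] open 0.116 gf 58.7
```

Request:
{"fn": "move_arm", "kwargs": {"motion": [{"slide":[0,-0.07,0],"twist":0},{"slide":[0,-0.14,0],"twist":0},{"slide":[0,-0.2,0],"twist":0},{"slide":[0,-0.2,0],"twist":0},{"slide":[0,-0.2,0],"twist":0}]}}

```text
clock: 6.68
tool_pos: [0.4479, 0.0678, 0.0721]
eef_rot: [3.14, -0.0, 0.324]
force: [0.0, -6.8, 5.0]
opening: 0.114
gripper_force: 58.6
```

Run:
```python
from h import *
state()
```

```text
t 6.68 tcp box [-0.0884  0.1196  0.0721] rot [ 3.14  -0.     0.324] Fbox [-2.17 -6.47  4.97] open 0.114 gf 58.6
```

End stop felt at y=0.1196, with 6.5 N resisting. Release and rise.

Request:
{"fn": "move_arm", "kwargs": {"grip": -0.2, "motion": [{"slide":[0,0.15,0],"twist":0},{"slide":[0,0.15,0],"twist":0},{"slide":[0,0.15,0],"twist":0},{"slide":[0,0.15,0],"twist":0},{"slide":[0,0.15,-1],"twist":0},{"slide":[0,0.15,-2.5],"twist":0},{"slide":[0,0.15,-4],"twist":0},{"slide":[0,0.15,-6],"twist":0},{"slide":[0,0.15,-8],"twist":0},{"slide":[0,0.15,-8.5],"twist":0},{"slide":[0,0.15,-8.5],"twist":0}]}}

```text
clock: 7.6
tool_pos: [0.4487, 0.067, 0.1585]
eef_rot: [3.141, -0.003, 0.324]
force: [0.5, 0.4, -0.6]
opening: 0.4
gripper_force: 0.0
```

Run:
```python
from h import *
state()
print(delta(box([-.1,0,.157]),YAW+np.pi/2))
```

```text
t 7.6 tcp box [-0.0878  0.1187  0.1585] rot [ 3.141e+00 -3.000e-03  3.240e-01] Fbox [ 0.66  0.25 -0.59] open 0.4 gf 0.0
(array([-1.21, 11.87,  0.16]), np.float64(-90.01))
```

Request:
{"fn": "move_arm", "kwargs": {"motion": [{"slide":[-0.1,1,0],"twist":-7},{"slide":[-0.2,2,0],"twist":-14},{"slide":[-0.3,3,0],"twist":-21},{"slide":[-0.4,4,0],"twist":-28},{"slide":[-0.5,5,0],"twist":-35},{"slide":[-0.6,6,0],"twist":-42},{"slide":[-0.7,7,0],"twist":-49},{"slide":[-0.8,8,0],"twist":-56},{"slide":[-0.9,9,0],"twist":-63},{"slide":[-1,10,0],"twist":-70},{"slide":[-1.1,11,0],"twist":-77},{"slide":[-1.2,11.9,0],"twist":-84}]}}

```text
clock: 8.6
tool_pos: [0.4742, -0.0501, 0.1556]
eef_rot: [-3.14, -0.001, 1.796]
force: [0.3, 0.2, -0.1]
opening: 0.403
gripper_force: 0.0
```

Request:
{"fn": "move_arm", "kwargs": {"motion": [{"slide":[0,0,0],"twist":-6},{"slide":[0,0,0],"twist":-6},{"slide":[0,0,0],"twist":-6},{"slide":[0,0,0],"twist":-6}]}}

```text
clock: 8.93
tool_pos: [0.4743, -0.0494, 0.1562]
eef_rot: [-3.141, -0.001, 1.891]
force: [0.5, -0.5, -0.6]
opening: 0.405
gripper_force: 0.0
```

Run:
```python
from h import *
state()
print(delta(box([-.1,0,.055]),YAW+np.pi/2))
c=capture("scene"); W=world(c); l=(W-C)@RB
# knob & bar & fingertips
f=l.reshape(-1,3)
k=(abs(f[:,0]+.088)<.012)&(f[:,1]>.08)&(f[:,1]<.14)&(f[:,2]>.11)&(f[:,2]<.13); print("knob",f[k].mean(0),k.sum())
k=(f[:,0]<-.09)&(f[:,0]>-.115)&(abs(f[:,1])<.045)&(f[:,2]>.1)&(f[:,2]<.12); print("bar",np.median(f[k],0),k.sum())
k=(abs(f[:,0]+.1)<.05)&(abs(f[:,1])<.06)&(f[:,2]>.14)&(f[:,2]<.22); print("tip",f[k].min(0),f[k].max(0),k.sum())
cv2.imwrite("pics/s3.png",cv2.resize(c["color"][130:290,220:400],None,fx=3,fy=3))
```

```text
t 8.93 tcp box [-0.1007  0.0002  0.1562] rot [-3.141e+00 -1.000e-03  1.891e+00] Fbox [ 0.35 -0.69 -0.56] open 0.405 gf 0.0
(array([-0.03,  0.08, 10.12]), np.float64(-0.23))
knob [-0.08768834  0.11941417  0.12042628] 41
bar [-0.09816852 -0.0005817   0.10843929] 183
tip [-0.08036704 -0.01056254  0.18538992] [-0.06896643  0.01133933  0.21517449] 72
```

View pics/s3.png

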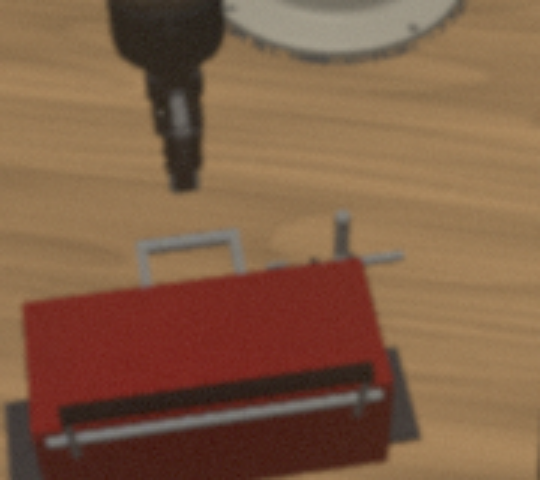

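The bolt is drawn (knob y=0.119) and the fingers at about (183,190) are aligned above the middle of the bar at (190,240). Descending.

Request:
{"fn": "move_arm", "kwargs": {"motion": [{"slide":[0,0.07,1.2],"twist":0},{"slide":[0,0.07,2.4],"twist":0},{"slide":[0,0.07,3.6],"twist":0},{"slide":[0,0.07,4.8],"twist":0},{"slide":[0,0.07,6],"twist":0},{"slide":[0,0.07,7],"twist":0},{"slide":[0,0.07,8],"twist":0},{"slide":[0,0.07,8.8],"twist":0},{"slide":[0,0.07,9.5],"twist":0},{"slide":[0,0.07,10.1],"twist":0},{"slide":[0,0.07,10.1],"twist":0}]}}

```text
clock: 9.9
tool_pos: [0.4747, -0.0493, 0.0546]
eef_rot: [-3.141, -0.001, 1.894]
force: [-0.1, -0.4, -0.2]
opening: 0.401
gripper_force: 0.0
```

Request:
{"fn": "move_arm", "kwargs": {"grip": -1, "motion": [{"slide":[0,0,0],"twist":0},{"slide":[0,0,0],"twist":0},{"slide":[0,0,0],"twist":0},{"slide":[0,0,0],"twist":0},{"slide":[0,0,0],"twist":0},{"slide":[0,0,0],"twist":0},{"slide":[0,0,0],"twist":0},{"slide":[0,0,0],"twist":0}]}}

```text
clock: 10.57
tool_pos: [0.4741, -0.0499, 0.0561]
eef_rot: [-3.139, 0.0, 1.894]
force: [-14.2, -4.9, 7.4]
opening: 0.118
gripper_force: 58.5
```

Run:
```python
from h import *
state()
o=arm.get_obs(); off=RB.T@(o["tool_pos"]-barpos(0)); print(off)
R=Rn.from_euler("xyz",[np.pi,0,YAW+np.pi/2]).as_matrix()
for t in np.arange(0,2.2,.1): print(round(t,1),((barpos(t)-barpos(0))@R*100).round(2))
```

```text
t 10.57 tcp box [-0.1011 -0.0002  0.0561] rot [-3.139  0.     1.894] Fbox [-15.03  -0.14   7.38] open 0.118 gf 58.5
[-0.0010749  -0.00024925 -0.0478802 ]
0.0 [0. 0. 0.]
0.1 [ 0.    0.12 -1.6 ]
0.2 [ 0.    0.4  -3.17]
0.3 [ 0.    0.83 -4.71]
0.4 [ 0.    1.42 -6.2 ]
0.5 [-0.    2.15 -7.62]
0.6 [ 0.    3.02 -8.96]
0.7 [  0.     4.02 -10.21]
0.8 [  0.     5.14 -11.36]
0.9 [  0.     6.37 -12.38]
1.0 [  0.     7.69 -13.28]
1.1 [  0.     9.1  -14.04]
1.2 [  0.    10.58 -14.66]
1.3 [  0.    12.11 -15.12]
1.4 [  0.    13.67 -15.44]
1.5 [  0.    15.27 -15.59]
1.6 [  0.    16.87 -15.58]
1.7 [  0.    18.46 -15.42]
1.8 [  0.    20.02 -15.09]
1.9 [ -0.    21.55 -14.61]
2.0 [  0.    23.02 -13.98]
2.1 [  0.    24.42 -13.21]
```

Side force of 15 N, so relax the command by about 1 mm before lifting.

Request:
{"fn": "move_arm", "kwargs": {"motion": [{"slide":[0,-0.05,-0.03],"twist":0},{"slide":[0,-0.1,-0.06],"twist":0},{"slide":[0,-0.1,-0.06],"twist":0}]}}

```text
clock: 10.82
tool_pos: [0.4741, -0.0499, 0.0566]
eef_rot: [-3.141, 0.0, 1.894]
force: [-3.1, -1.9, -2.6]
opening: 0.119
gripper_force: 58.6
```

Run:
```python
from h import *
state()
```

```text
t 10.82 tcp box [-0.1011 -0.0002  0.0566] rot [-3.141  0.     1.894] Fbox [-3.53 -0.81 -2.56] open 0.119 gf 58.6
```

Request:
{"fn": "move_arm", "kwargs": {"motion": [{"slide":[0,-0.03,-0.2],"twist":0},{"slide":[0,-0.02,-0.5],"twist":0},{"slide":[0,0,-0.8],"twist":0},{"slide":[0,0.02,-1.1],"twist":0},{"slide":[0,0.08,-1.4],"twist":0},{"slide":[0,0.13,-1.7],"twist":0},{"slide":[0,0.18,-2],"twist":0},{"slide":[0,0.23,-2.3],"twist":0},{"slide":[0,0.29,-2.6],"twist":0},{"slide":[0,0.36,-2.9],"twist":0},{"slide":[0,0.4,-3.17],"twist":0},{"slide":[0,0.4,-3.17],"twist":0}]}}

```text
clock: 11.82
tool_pos: [0.4777, -0.0486, 0.0886]
eef_rot: [-3.141, -0.0, 1.895]
force: [-6.2, -3.8, -1.0]
opening: 0.11
gripper_force: 58.6
```

Run:
```python
from h import *
state()
R=Rn.from_euler("xyz",[np.pi,0,YAW+np.pi/2]).as_matrix()
for t in np.arange(.2,.85,.05): print(round(t,2),((barpos(t)-barpos(.2))@R*100).round(2)[1:])
```

```text
t 11.82 tcp box [-0.0972 -0.0002  0.0886] rot [-3.141 -0.     1.895] Fbox [-7.12 -1.67 -0.96] open 0.11 gf 58.6
0.2 [0. 0.]
0.25 [ 0.2  -0.78]
0.3 [ 0.43 -1.54]
0.35 [ 0.71 -2.29]
0.4 [ 1.02 -3.03]
0.45 [ 1.37 -3.75]
0.5 [ 1.75 -4.45]
0.55 [ 2.17 -5.13]
0.6 [ 2.62 -5.79]
0.65 [ 3.11 -6.43]
0.7 [ 3.62 -7.04]
0.75 [ 4.17 -7.63]
0.8 [ 4.74 -8.19]
```

Request:
{"fn": "move_arm", "kwargs": {"motion": [{"slide":[0,0.15,-0.78],"twist":0},{"slide":[0,0.38,-1.54],"twist":0},{"slide":[0,0.66,-2.29],"twist":0},{"slide":[0,0.97,-3.03],"twist":0},{"slide":[0,1.32,-3.75],"twist":0},{"slide":[0,1.7,-4.45],"twist":0},{"slide":[0,2.12,-5.13],"twist":0},{"slide":[0,2.57,-5.79],"twist":0},{"slide":[0,3.06,-6.43],"twist":0},{"slide":[0,3.57,-7.04],"twist":0},{"slide":[0,4.12,-7.63],"twist":0},{"slide":[0,4.69,-8.19],"twist":0}]}}

```text
clock: 12.82
tool_pos: [0.5211, -0.0341, 0.172]
eef_rot: [-3.139, 0.0, 1.894]
force: [-25.1, -6.8, 20.1]
opening: 0.116
gripper_force: 58.8
```

Run:
```python
from h import *
state()
R=Rn.from_euler("xyz",[np.pi,0,YAW+np.pi/2]).as_matrix()
for t in np.arange(.8,1.41,.05): print(round(t,2),((barpos(t)-barpos(.8))@R*100).round(2)[1:])
```

```text
t 12.82 tcp box [-0.0514 -0.0002  0.172 ] rot [-3.139  0.     1.894] Fbox [-26.01   1.52  20.13] open 0.116 gf 58.8
0.8 [0. 0.]
0.85 [ 0.6  -0.53]
0.9 [ 1.23 -1.03]
0.95 [ 1.88 -1.49]
1.0 [ 2.55 -1.92]
1.05 [ 3.25 -2.32]
1.1 [ 3.96 -2.68]
1.15 [ 4.69 -3.01]
1.2 [ 5.44 -3.3 ]
1.25 [ 6.19 -3.55]
1.3 [ 6.97 -3.77]
1.35 [ 7.75 -3.94]
1.4 [ 8.54 -4.08]
```

The force is radial, pushing inward toward the hinge, so the true arc is slightly wider than my command. I'll ease outward and re-read.

Request:
{"fn": "move_arm", "kwargs": {"motion": [{"slide":[0,-0.07,-0.07],"twist":0},{"slide":[0,-0.14,-0.14],"twist":0},{"slide":[0,-0.14,-0.14],"twist":0},{"slide":[0,-0.14,-0.14],"twist":0}]}}

```text
clock: 13.15
tool_pos: [0.521, -0.034, 0.1723]
eef_rot: [-3.142, 0.0, 1.894]
force: [-8.7, -3.4, 5.8]
opening: 0.117
gripper_force: 59.6
```

Run:
```python
from h import *
state()
c=capture("scene"); f=((world(c)-C)@RB).reshape(-1,3); col=c["color"].reshape(-1,3).astype(int)
t=.8
red=(col[:,2]>70)&(col[:,1]<60)&(col[:,0]<60)
# lid plane points: above box, x<.07
k=red&(f[:,2]>.115)&(f[:,0]<.07)&(f[:,0]>-.08)&(abs(f[:,1])<.14)
p=f[k]; print(k.sum()); 
for y in ((-.13,-.05),(.05,.13),(-.13,.13)):
    s=p[(p[:,1]>y[0])&(p[:,1]<y[1])]
    a=np.polyfit(s[:,0],s[:,2],1) if len(s) else 0; print(y,len(s),a,np.arctan(-a[0]), s.min(0),s.max(0))
```

```text
t 13.15 tcp box [-0.0515 -0.0002  0.1723] rot [-3.142  0.     1.894] Fbox [-9.35 -0.44  5.83] open 0.117 gf 59.6
5532
(-0.13, -0.05) 1766 [-0.98858855  0.1688763 ] 0.7796597602513294 [-0.02291747 -0.12942905  0.11513627] [ 0.0610934  -0.0500164   0.19189883]
(0.05, 0.13) 1646 [-0.99343224  0.16878668] 0.782103473823924 [-0.0228414   0.05002189  0.11500965] [0.05515019 0.12976866 0.19174498]
(-0.13, 0.13) 5531 [-1.02118297  0.16954622] 0.7958782614844215 [-0.04075028 -0.12942905  0.11500965] [0.0610934  0.12976866 0.39830471]
```

```bash
cat >> h.py <<'E'
def path(a,b,n=12,dy=0,dz=0):
    R=Rn.from_euler("xyz",[np.pi,0,YAW+np.pi/2]).as_matrix()
    for t in np.linspace(a,b,n+1)[1:]: print(round(t,3),((barpos(t)-barpos(a))@R*100+[0,dy,dz]).round(2)[1:])
E
python3 -c "
from h import *
path(.78,1.2,12,-.07,-.05)"
```

```text
0.815 [ 0.34 -0.43]
0.85 [ 0.76 -0.8 ]
0.885 [ 1.2  -1.15]
0.92 [ 1.65 -1.49]
0.955 [ 2.11 -1.81]
0.99 [ 2.58 -2.11]
1.025 [ 3.06 -2.4 ]
1.06 [ 3.55 -2.67]
1.095 [ 4.05 -2.92]
1.13 [ 4.56 -3.15]
1.165 [ 5.07 -3.37]
1.2 [ 5.6  -3.57]
```

Request:
{"fn": "move_arm", "kwargs": {"motion": [{"slide":[0,0.34,-0.43],"twist":0},{"slide":[0,0.76,-0.8],"twist":0},{"slide":[0,1.2,-1.15],"twist":0},{"slide":[0,1.65,-1.49],"twist":0},{"slide":[0,2.11,-1.81],"twist":0},{"slide":[0,2.58,-2.11],"twist":0},{"slide":[0,3.06,-2.4],"twist":0},{"slide":[0,3.55,-2.67],"twist":0},{"slide":[0,4.05,-2.92],"twist":0},{"slide":[0,4.56,-3.15],"twist":0},{"slide":[0,5.07,-3.37],"twist":0},{"slide":[0,5.6,-3.57],"twist":0}]}}

```text
clock: 14.2
tool_pos: [0.5747, -0.016, 0.2091]
eef_rot: [3.14, 0.001, 1.895]
force: [3.6, -0.1, -13.2]
opening: 0.114
gripper_force: 58.9
```

```bash
cat >> h.py <<'E'
def lidang():
    c=capture("scene"); f=((world(c)-C)@RB).reshape(-1,3); col=c["color"].reshape(-1,3).astype(int)
    red=(col[:,2]>col[:,1]*2.2)&(col[:,2]>col[:,0]*2.2)
    k=red&(f[:,2]>.115)&(f[:,2]<.235)&(abs(f[:,1])<.13)&(abs(f[:,1])>.045)&(f[:,0]<.16)&(f[:,0]>-.08)
    p=f[k]; x,z=p[:,0]-.06,p[:,2]-.1
    # iterative line fit z-x by PCA
    for _ in range(4):
        m=np.median(np.c_[x,z],0); u,s,vt=np.linalg.svd(np.c_[x,z]-np.c_[x,z].mean(0),full_matrices=False)
        r=(np.c_[x,z]-np.c_[x,z].mean(0))@vt[1]; g=abs(r)<max(.003,2.5*np.median(abs(r))); x,z=x[g],z[g]
    d=vt[0]*np.sign(vt[0][1]); print("lid angle",np.arctan2(d[1],-d[0]).round(3),"n",len(x)); return c
E
python3 -c "
from h import *
state();lidang();
path(1.2,1.55,12)"
```

```text
t 14.2 tcp box [ 5.100e-03 -1.000e-04  2.091e-01] rot [3.140e+00 1.000e-03 1.895e+00] Fbox [  3.44  -1.22 -13.22] open 0.114 gf 58.9
lid angle 1.202 n 2829
1.229 [ 0.44 -0.15]
1.258 [ 0.89 -0.29]
1.288 [ 1.34 -0.42]
1.317 [ 1.79 -0.53]
1.346 [ 2.25 -0.63]
1.375 [ 2.7  -0.71]
1.404 [ 3.17 -0.79]
1.433 [ 3.63 -0.85]
1.462 [ 4.09 -0.89]
1.492 [ 4.56 -0.92]
1.521 [ 5.03 -0.94]
1.55 [ 5.49 -0.95]
```

Request:
{"fn": "move_arm", "kwargs": {"motion": [{"slide":[0,0.44,-0.08],"twist":0},{"slide":[0,0.89,-0.2],"twist":0},{"slide":[0,1.34,-0.32],"twist":0},{"slide":[0,1.79,-0.43],"twist":0},{"slide":[0,2.25,-0.53],"twist":0},{"slide":[0,2.7,-0.61],"twist":0},{"slide":[0,3.17,-0.69],"twist":0},{"slide":[0,3.63,-0.75],"twist":0},{"slide":[0,4.09,-0.79],"twist":0},{"slide":[0,4.56,-0.82],"twist":0},{"slide":[0,5.03,-0.84],"twist":0},{"slide":[0,5.49,-0.85],"twist":0}]}}

```text
clock: 15.25
tool_pos: [0.6268, 0.0017, 0.2166]
eef_rot: [3.141, 0.0, 1.895]
force: [-4.5, -0.3, 8.0]
opening: 0.115
gripper_force: 64.0
```

```bash
python3 -c "
from h import *
state();lidang();
path(1.55,1.7,9)"
```

```text
t 15.25 tcp box [0.0601 0.     0.2166] rot [3.141 0.    1.895] Fbox [-4.32  1.18  7.98] open 0.115 gf 64.0
lid angle 1.543 n 1063
1.567 [0.27 0.  ]
1.583 [0.53 0.01]
1.6 [0.8  0.02]
1.617 [1.07 0.04]
1.633 [1.33 0.06]
1.65 [1.6  0.09]
1.667 [1.86 0.12]
1.683 [2.13 0.15]
1.7 [2.39 0.19]
```

Request:
{"fn": "move_arm", "kwargs": {"motion": [{"slide":[0,0.27,-0.05],"twist":0},{"slide":[0,0.53,-0.05],"twist":0},{"slide":[0,0.8,-0.04],"twist":0},{"slide":[0,1.07,-0.02],"twist":0},{"slide":[0,1.33,0],"twist":0},{"slide":[0,1.6,0.03],"twist":0},{"slide":[0,1.86,0.06],"twist":0},{"slide":[0,1.86,0.06],"twist":0},{"slide":[0,1.86,0.06],"twist":0},{"slide":[0,1.86,0.06],"twist":0}]}}

```text
clock: 16.13
tool_pos: [0.6443, 0.0075, 0.2153]
eef_rot: [3.14, -0.0, 1.895]
force: [-0.9, 4.9, 3.1]
opening: 0.118
gripper_force: 63.8
```

```bash
python3 -c "
from h import *
state();c=lidang()
cv2.imwrite('pics/s4.png',cv2.resize(c['color'][100:320,200:420],None,fx=2.6,fy=2.6))
path(1.66,1.86,12)"
```

```text
t 16.13 tcp box [ 0.0786 -0.      0.2153] rot [ 3.14  -0.     1.895] Fbox [0.72 4.88 3.05] open 0.118 gf 63.8
lid angle 1.656 n 706
1.677 [0.26 0.03]
1.693 [0.53 0.07]
1.71 [0.79 0.11]
1.727 [1.06 0.16]
1.743 [1.32 0.21]
1.76 [1.58 0.26]
1.777 [1.84 0.32]
1.793 [2.1  0.38]
1.81 [2.36 0.45]
1.827 [2.61 0.52]
1.843 [2.87 0.6 ]
1.86 [3.12 0.68]
```

View pics/s4.png

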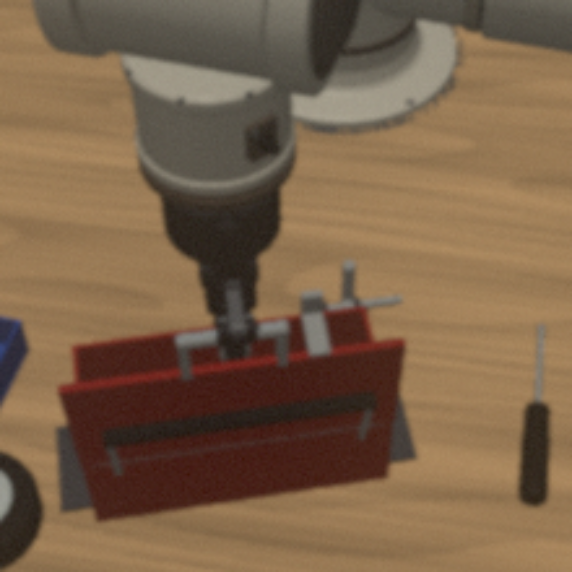

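The lid stands at 1.656 rad, held at (235,340), with the hoop crossbar at about (240,420) behind it. Now I approach the hoop slowly in small steps.

Request:
{"fn": "move_arm", "kwargs": {"motion": [{"slide":[0,0.2,0.02],"twist":0},{"slide":[0,0.4,0.05],"twist":0},{"slide":[0,0.6,0.08],"twist":0},{"slide":[0,0.79,0.11],"twist":0},{"slide":[0,0.95,0.14],"twist":0},{"slide":[0,1.1,0.17],"twist":0},{"slide":[0,1.2,0.19],"twist":0},{"slide":[0,1.2,0.19],"twist":0},{"slide":[0,1.2,0.19],"twist":0}]}}

```text
clock: 16.93
tool_pos: [0.6553, 0.0112, 0.2134]
eef_rot: [3.141, -0.0, 1.895]
force: [-2.3, 4.7, 5.4]
opening: 0.11
gripper_force: 64.0
```

```bash
python3 -c "
from h import *
state();lidang()
path(1.73,1.85,12)"
```

```text
t 16.93 tcp box [ 0.0901 -0.      0.2134] rot [ 3.141 -0.     1.895] Fbox [-0.69  5.14  5.44] open 0.11 gf 64.0
lid angle 1.726 n 568
1.74 [0.16 0.03]
1.75 [0.31 0.06]
1.76 [0.47 0.1 ]
1.77 [0.63 0.13]
1.78 [0.78 0.17]
1.79 [0.94 0.2 ]
1.8 [1.09 0.24]
1.81 [1.25 0.28]
1.82 [1.4  0.33]
1.83 [1.56 0.37]
1.84 [1.71 0.42]
1.85 [1.86 0.46]
```

Request:
{"fn": "move_arm", "kwargs": {"motion": [{"slide":[0,0.1,0.0],"twist":0},{"slide":[0,0.2,0.02],"twist":0},{"slide":[0,0.3,0.04],"twist":0},{"slide":[0,0.4,0.06],"twist":0},{"slide":[0,0.5,0.08],"twist":0},{"slide":[0,0.6,0.1],"twist":0},{"slide":[0,0.6,0.1],"twist":0},{"slide":[0,0.6,0.1],"twist":0}]}}

```text
clock: 17.65
tool_pos: [0.6613, 0.0132, 0.2126]
eef_rot: [3.14, -0.0, 1.895]
force: [-0.1, 5.8, 5.1]
opening: 0.113
gripper_force: 63.3
```

```bash
python3 -c "
from h import *
state();lidang()"
```

```text
t 17.65 tcp box [ 0.0965 -0.      0.2126] rot [ 3.14  -0.     1.895] Fbox [1.76 5.58 5.11] open 0.113 gf 63.3
lid angle 1.768 n 477
```

Request:
{"fn": "move_arm", "kwargs": {"motion": [{"slide":[0,0.1,0.0],"twist":0},{"slide":[0,0.2,0.02],"twist":0},{"slide":[0,0.3,0.05],"twist":0},{"slide":[0,0.4,0.08],"twist":0},{"slide":[0,0.4,0.08],"twist":0},{"slide":[0,0.4,0.08],"twist":0}]}}

```text
clock: 18.2
tool_pos: [0.6649, 0.0144, 0.2116]
eef_rot: [3.141, -0.0, 1.895]
force: [-1.7, 4.6, 5.4]
opening: 0.115
gripper_force: 63.1
```

```bash
python3 -c "
from h import *
state();lidang();state()"
```

```text
t 18.2 tcp box [ 0.1003 -0.      0.2116] rot [ 3.141 -0.     1.895] Fbox [-0.16  4.95  5.43] open 0.115 gf 63.1
lid angle 1.789 n 417
t 18.25 tcp box [ 0.1003 -0.      0.2116] rot [ 3.141 -0.     1.895] Fbox [1.38 4.7  4.93] open 0.113 gf 63.1
```

No contact yet, so continue.

Request:
{"fn": "move_arm", "kwargs": {"motion": [{"slide":[0,0.1,0.01],"twist":0},{"slide":[0,0.2,0.03],"twist":0},{"slide":[0,0.3,0.06],"twist":0},{"slide":[0,0.4,0.09],"twist":0},{"slide":[0,0.4,0.09],"twist":0},{"slide":[0,0.4,0.09],"twist":0}]}}

```text
clock: 18.75
tool_pos: [0.6685, 0.0157, 0.2105]
eef_rot: [3.142, -0.0, 1.895]
force: [-2.9, 5.5, 4.7]
opening: 0.111
gripper_force: 63.0
```

```bash
python3 -c "
from h import *
state();lidang();state()"
```

```text
t 18.75 tcp box [0.1041 0.     0.2105] rot [ 3.142 -0.     1.895] Fbox [-1.03  6.14  4.71] open 0.111 gf 63.0
lid angle 1.817 n 406
t 18.8 tcp box [0.1041 0.     0.2105] rot [ 3.141 -0.     1.895] Fbox [-0.39  5.81  3.92] open 0.11 gf 63.0
```

Request:
{"fn": "move_arm", "kwargs": {"motion": [{"slide":[0,0.1,0.02],"twist":0},{"slide":[0,0.2,0.05],"twist":0},{"slide":[0,0.3,0.08],"twist":0},{"slide":[0,0.3,0.08],"twist":0},{"slide":[0,0.3,0.08],"twist":0}]}}

```text
clock: 19.22
tool_pos: [0.6713, 0.0166, 0.2096]
eef_rot: [-3.141, -0.0, 1.895]
force: [-2.5, 4.6, 3.5]
opening: 0.111
gripper_force: 62.9
```

```bash
python3 -c "
from h import *
state();lidang();state()"
```

```text
t 19.22 tcp box [0.107  0.     0.2096] rot [-3.141 -0.     1.895] Fbox [-0.89  5.16  3.48] open 0.111 gf 62.9
lid angle 1.828 n 404
t 19.27 tcp box [0.107  0.     0.2096] rot [-3.141 -0.     1.895] Fbox [-1.02  4.95  3.21] open 0.114 gf 62.9
```

Request:
{"fn": "move_arm", "kwargs": {"motion": [{"slide":[0,0.1,0.03],"twist":0},{"slide":[0,0.2,0.06],"twist":0},{"slide":[0,0.3,0.09],"twist":0},{"slide":[0,0.3,0.09],"twist":0},{"slide":[0,0.3,0.09],"twist":0}]}}

```text
clock: 19.68
tool_pos: [0.6737, 0.0174, 0.2088]
eef_rot: [-3.14, -0.0, 1.895]
force: [-7.6, 4.1, 5.5]
opening: 0.11
gripper_force: 63.1
```

```bash
python3 -c "
from h import *
state();lidang();state()"
```

```text
t 19.68 tcp box [0.1096 0.     0.2088] rot [-3.14  -0.     1.895] Fbox [-5.85  6.32  5.53] open 0.11 gf 63.1
lid angle 1.84 n 376
t 19.73 tcp box [0.1095 0.     0.2088] rot [-3.14  -0.     1.894] Fbox [-6.27  5.65  5.28] open 0.113 gf 63.1
```

Contact felt: the push rose by about 5 N at 1.84 rad and is still under 11 N. I'll hold briefly, then ease back so the hoop doesn't spring the lid on release.

Request:
{"fn": "move_arm", "kwargs": {"motion": [{"slide":[0,0,0],"twist":0},{"slide":[0,0,0],"twist":0},{"slide":[0,0,0],"twist":0},{"slide":[0,-0.03,-0.02],"twist":0},{"slide":[0,-0.06,-0.04],"twist":0},{"slide":[0,-0.1,-0.06],"twist":0},{"slide":[0,-0.1,-0.06],"twist":0},{"slide":[0,-0.1,-0.06],"twist":0}]}}

```text
clock: 20.4
tool_pos: [0.6727, 0.0171, 0.2091]
eef_rot: [-3.14, -0.001, 1.895]
force: [-5.7, 4.5, 2.9]
opening: 0.113
gripper_force: 62.7
```

```bash
python3 -c "
from h import *
for i in range(4): state();capture('top')"
```

```text
t 20.4 tcp box [0.1086 0.     0.2091] rot [-3.140e+00 -1.000e-03  1.895e+00] Fbox [-3.92  6.11  2.88] open 0.113 gf 62.7
t 20.45 tcp box [1.086e-01 1.000e-04 2.091e-01] rot [-3.140e+00 -1.000e-03  1.894e+00] Fbox [-3.86  5.97  3.44] open 0.117 gf 62.7
t 20.5 tcp box [1.086e-01 1.000e-04 2.091e-01] rot [-3.140e+00 -1.000e-03  1.895e+00] Fbox [-4.05  4.32  3.98] open 0.114 gf 62.7
t 20.55 tcp box [0.1086 0.     0.2091] rot [-3.140e+00 -1.000e-03  1.894e+00] Fbox [-3.27  7.44  2.46] open 0.111 gf 62.7
```

Request:
{"fn": "move_arm", "kwargs": {"motion": [{"slide":[0,-0.03,-0.02],"twist":0},{"slide":[0,-0.06,-0.04],"twist":0},{"slide":[0,-0.1,-0.05],"twist":0},{"slide":[0,-0.1,-0.05],"twist":0},{"slide":[0,-0.1,-0.05],"twist":0}]}}

```text
clock: 21.02
tool_pos: [0.6719, 0.0168, 0.2094]
eef_rot: [-3.14, -0.001, 1.895]
force: [-3.6, 3.9, 0.1]
opening: 0.108
gripper_force: 62.6
```

```bash
python3 -c "
from h import *
for i in range(6): state();capture('top')"
```

```text
t 21.02 tcp box [0.1077 0.     0.2094] rot [-3.140e+00 -1.000e-03  1.895e+00] Fbox [-2.14  4.8   0.06] open 0.108 gf 62.6
t 21.07 tcp box [0.1077 0.     0.2094] rot [-3.140e+00 -1.000e-03  1.894e+00] Fbox [-2.38  5.33  0.94] open 0.113 gf 62.6
t 21.12 tcp box [0.1077 0.     0.2094] rot [-3.140e+00 -1.000e-03  1.894e+00] Fbox [-2.79  4.94 -0.1 ] open 0.115 gf 62.6
t 21.17 tcp box [0.1077 0.     0.2094] rot [-3.140e+00 -1.000e-03  1.895e+00] Fbox [-3.    6.87  0.61] open 0.112 gf 62.6
t 21.22 tcp box [0.1077 0.     0.2094] rot [-3.140e+00 -1.000e-03  1.895e+00] Fbox [-2.51  4.55  0.35] open 0.113 gf 62.6
t 21.27 tcp box [1.077e-01 1.000e-04 2.094e-01] rot [-3.140e+00 -1.000e-03  1.895e+00] Fbox [-1.78  4.87  0.65] open 0.115 gf 62.6
```

Request:
{"fn": "move_arm", "kwargs": {"grip": -0.6, "motion": [{"slide":[0,0,0],"twist":0},{"slide":[0,0,0],"twist":0},{"slide":[0,0,0],"twist":0},{"slide":[0,0,0],"twist":0},{"slide":[0,0,0],"twist":0},{"slide":[0,0,0],"twist":0}]}}

```text
clock: 21.82
tool_pos: [0.6724, 0.0166, 0.2097]
eef_rot: [-3.142, 0.0, 1.894]
force: [-0.2, 1.0, 0.8]
opening: 0.202
gripper_force: 0.0
```

```bash
python3 -c "
from h import *
state();lidang();state()"
```

```text
t 21.82 tcp box [ 0.1081 -0.0003  0.2097] rot [-3.142  0.     1.894] Fbox [0.08 0.98 0.83] open 0.202 gf 0.0
lid angle 1.841 n 380
t 21.87 tcp box [ 0.1081 -0.0003  0.2097] rot [-3.142 -0.     1.894] Fbox [-0.05 -0.41  0.06] open 0.199 gf 0.0
```

The lid rests at 1.841 rad by itself. Open wider and withdraw upward.

Request:
{"fn": "move_arm", "kwargs": {"grip": 0, "motion": [{"slide":[0,0,0],"twist":0},{"slide":[0,0,0],"twist":0},{"slide":[0,0,0],"twist":0},{"slide":[0,0,0],"twist":0},{"slide":[0,0,-0.8],"twist":0},{"slide":[0,0,-1.8],"twist":0},{"slide":[0,0,-3],"twist":0},{"slide":[0,0,-4.5],"twist":0},{"slide":[0,0,-6],"twist":0},{"slide":[0,0,-8],"twist":0},{"slide":[0,0,-9],"twist":0},{"slide":[0,0,-9],"twist":0}]}}

```text
clock: 22.87
tool_pos: [0.673, 0.0167, 0.3033]
eef_rot: [3.137, 0.002, 1.894]
force: [-0.0, -0.4, 0.1]
opening: 0.502
gripper_force: 0.0
```

```bash
python3 -c "
from h import *
state();c=lidang();lidang()
f=((world(c)-C)@RB).reshape(-1,3)
k=(abs(f[:,0]+.088)<.012)&(f[:,1]>.08)&(f[:,1]<.14)&(f[:,2]>.11)&(f[:,2]<.13); print('knob',f[k].mean(0),k.sum())
cv2.imwrite('pics/s5.png',c['color'])"
```

```text
t 22.87 tcp box [ 0.1087 -0.0004  0.3033] rot [3.137e+00 2.000e-03 1.894e+00] Fbox [-0.16 -0.35  0.11] open 0.502 gf 0.0
lid angle 1.836 n 353
lid angle 1.836 n 353
knob [-0.08805552  0.11932506  0.12036028] 39
```

View pics/s5.png

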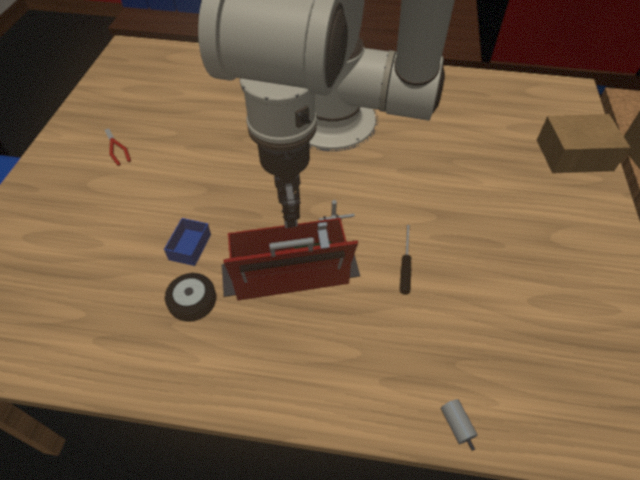

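The lid rests open at 1.84 rad with its bar at (292,245), the gripper at (290,215) is clear above it, and the bystanders haven't moved.

```bash
python3 -c "
from h import *
print(ticket.job_done())"
```

```text
the job is handed in; nothing more can be done
None
```

The job is handed in: the bolt is fully drawn, the lid rests open on its hoop at about 1.84 rad with the gripper clear, and the bystanders look unmoved; no verdict came back.

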